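# Bed a brass printing block down on its parallels in the vise

### The arm

A 6-joint arm with a two-finger parallel gripper is mounted at the origin on the work surface. World frame = base frame: x ahead of the robot, y to its left, z up, the work surface at z = 0. Lengths are in m, angles in rad, forces in N, time in s.
With the tool pointing down it reaches from about 0.35 to 0.975 m from the base axis. Payload 4.9 kg.
Tool frame: the origin (TCP) lies on the front face of the gripper's body, between the roots of the fingers; the fingertips stand ctrl.finger_overhang ahead of it and the grasp point (between the pads) lies 54 mm ahead of it (ctrl.finger_overhang is the distance from the TCP to the fingertips, in m); z points along the fingers, y is the line along which they close (so a half turn about z gives the same grasp; the last joint's range is limited). The gripper opens to 85 mm and grips with 20 to 120 N. Pads are 22 mm wide; open, the fingers measure 114 mm over their backs; the gripper's body (76 mm by 85 mm) begins 54 mm behind the grasp point. The pads swing forward as they close: fully open they stand 13 mm farther back than shut.
Start: joints at [-1.363, 0.053, 1.613, -0, 1.476, -0.119], TCP at [0.201, -0.592, 0.304] pointing down, gripper open.
Joint ranges: [-3.01, 3.01], [-1.01, 2.22], [0.06, 2.58], [-1.02, 4.17], [0.09, 2.62], [-3.14, 3.14]. Speed limits (rad/s): [2.57, 2.57, 3.14, 3.14, 3.14, 3.14].

### API

Orientations are given as a rotation vector (axis times angle).
In Python, from station import ctrl, vision gives the robot as it stands. The module is installed in compiled form; this text tells all that it offers.
- The arm moves only by the tool drive_tool, never from a script. Its argument "rows" is a list of rows, each a list of 2 entries, a list of its own where there are three numbers: the shift along the tool's x, y, z in m, then the turn about the tool's z in rad. A call has 1 to 10 rows; each row shifts and turns the commanded pose from where the row before left it, along the tool's axes as they then stand; what a row does not reach is not made up. A row lasts 1/10 s, in which the tool goes at most 50 mm and 8.59 degrees, less where a joint would pass 70% of its speed; a pose out of reach is approached as far as the arm can. A call with a gripper value outside its range is refused whole. "jaw" is the closure, from 0 (fully open) to 1 (shut), set as the call begins (left out, the last holds). The fingers move at their own pace and stop on an object; "grip_force" is the grip in N (left out, the last holds). Time passes only in rows, so rows that do not move let the fingers close. It gives the time, the measured TCP pose, the force, the opening and the grip force at its end, in the units of the state.
- ctrl.get_obs(): the state, without advancing time (a new reading comes with each control period).
- vision.get_image(name): name is "scene" or "top" or "wrist"; returns a dict with "image" (420x560x3 uint8, blue, green, red), "vertical_fov" (degrees; the focal length in pixels is half the picture's height over the tangent of half this angle, whatever the lens; pixels are square), "cx", "cy" (the principal point, pixels), "R" (3x3) and "t" (3): a world point X has camera coordinates R X + t. Camera axes: x right, y down, z forward; pixel columns grow to the right and rows downward; lengths in m; the calibration is good to about 2 mm. The wrist camera is an equidistant fisheye: a pixel r from the principal point sees the ray r / f radians off the axis. A picture is of the moment at which its call begins. There is no depth.
- ctrl.finish_job(): hands the job in; it is judged then, once.
The state is a dict: "t": time; "q": joint angles; "dq": joint speeds; "effort": joint torques, N m; "tool_pos": TCP position; "tool_rot": TCP orientation; "contact_force": force on the tool from outside, world axes, zero at the start; "wrist_torque": the same for the moment, N m; "opening": finger opening in m; "grip_force": force on a finger pad.
Only numpy, scipy, OpenCV 4.12 (cv2) and the standard library are available. Lean on these libraries where they do the work, as an engineer would, in place of code of your own. Each camera call takes 0.05 s, during which the arm holds its last target. There are 200 camera calls.

### The job

The brass printing block has risen off its two steel parallels as the vise was closed, and one of the parallels has slid out to the left: push that one back in along its jaw until the ends of both parallels are level. Then take the wooden mallet by its handle and bed the block down with the flat end of its head, by light taps or a firm steady push wherever it stands high, no hard blows and no gripper on the block, until it sits flat on both parallels and grips them so that neither slides any more. Finally stand the mallet back on the bench on its head, let go of it, and leave the ink jar, the ink roller and the gouge where they are.

Things in the scene. Friction and masses are not known exactly. Their poses are not given: they have to be found in the camera images.
- vise: blue 100 mm machine vise on a plywood board, fixed; its height varies by a few mm. Origin mid jaw gap, 46 mm below the steel bed that the parallels stand on. x: along the screw, moving jaw (tommy bar side) at -x, fixed jaw at +x; y: along the jaws (+y = left); z up. Jaws 34 mm above the bed, tight, faces at x = -25 and +25 mm; bed and jaws span y = -50 to 50 mm
- parallel_a: steel bar 8 x 150 x 20 mm (thick, long, high), 0.18 kg, on edge on the vise bed along the moving jaw (8 mm thickness from x = -24.5 to -16.5 mm), loose while the block is off it. It has slid out to the left (+y) by 22 to 38 mm. Origin: centre of underside; y along its length. In place its origin is at y = 0 of the vise: each end stands 25 mm out of the jaws
- parallel_b: the second parallel, same size, along the fixed jaw, already in place to about 1 mm. Origin: centre of its underside; y along its length
- block: brass block 50 x 80 x 23 mm (x, y, z), 0.74 to 0.94 kg, gripped by the jaws. Origin: underside centre, axes as the vise's. It only slips up and down (friction 18.5 N) and rocks about x (0.3 N m) and stays where left: 9 to 18 N moves it, a steady 23 to 27 N beds it firmly, blows over 50 N bruise it. Starts 3.5 to 6 mm high, rocked up to 0.07 rad. Seated: underside 66 mm, top 89 mm above the vise origin
- block_left (a point): middle of the top edge of the block's left (+y) end, 40 mm from the block's middle; 89 mm above the vise origin when seated
- block_right (a point): middle of the top edge of the block's right (-y) end, likewise
- mallet: wood carver's round mallet, 184 mm tall, 0.32 kg, standing on the flat end of its head on the bench, handle up. Head 60 mm wide at the flat end, tapering up to 80 mm height; handle round, 28 mm thick, from 95 to 184 mm height. Origin: centre of the head's flat end; z towards the handle
- ink_jar: glass ink jar with black cap, 64 mm wide, 72 mm high, beyond the vise; a bystander. Origin: centre of its underside
- brayer: ink roller (rubber roller 110 mm long with a wooden handle), lying to the right of the vise; a bystander. Origin on the bench under its fork
- gouge: carving gouge with a wooden handle, 190 mm long, lying left of the vise; a bystander. Origin on the bench near its middle
Not all that is in view belongs to the job. There is more than one size of the mallet; the one meant has the size given above.

How it is judged:
By the outcome, as a careful person would: the job done as asked, in the order asked, and still so for the second after the job is handed in, with the robot touching nothing.
It also fails if it takes over 72 s, if anything falls off the work surface, if the arm or the gripper's body presses on something with over 40 N, if the wrist force passes 120 N, or if a joint passes its speed limit or range.

## Working session

There is one attempt and no reset: what is moved stays moved. The work goes in short steps, Python scripts to look and compute and a tool call to move; the robot and the scene stay as the last step left them, time stands still between calls to the robot, and variables do not carry over. Pictures are saved under pics/ and viewed, at most 13 in all, crops included, and the job is handed in when it is done.

Besides the shell and the picture viewer there is one more tool, called after "Emit:" as name(argument=value, ...) on one line, values as JSON. drive_tool: Moves the arm, as the interface text tells. Its arguments: {"type":"object","properties":{"rows":{"type":"array","items":{"type":"array"}},"jaw":{"type":"number"},"grip_force":{"type":"number"}},"required":["rows"]}

```bash
mkdir -p pics
cat > h.py <<'E'
import numpy as np, cv2
from station import ctrl, vision
from scipy.spatial.transform import Rotation as Ro
def get(n):
    d=vision.get_image(n); d['f']=d['image'].shape[0]/2/np.tan(np.radians(d['vertical_fov'])/2); return d
def ray(d,u,v):
    x,y=u-d['cx'],v-d['cy']
    if d.get('name')=='wrist':
        r=np.hypot(x,y); th=r/d['f']; c=np.array([x/r*np.sin(th),y/r*np.sin(th),np.cos(th)])
    else: c=np.array([x,y,d['f']])/d['f']
    R=np.array(d['R']); return -R.T@np.array(d['t']), R.T@c
def onz(d,u,v,z):
    o,r=ray(d,u,v); return o+r*(z-o[2])/r[2]
def proj(d,X):
    c=np.array(d['R'])@np.array(X)+d['t']
    if d.get('name')=='wrist':
        r=np.hypot(c[0],c[1]); th=np.arctan2(r,c[2]); return d['cx']+d['f']*th*c[0]/r, d['cy']+d['f']*th*c[1]/r
    return d['cx']+d['f']*c[0]/c[2], d['cy']+d['f']*c[1]/c[2]
def tri(d1,p1,d2,p2):
    o1,r1=ray(d1,*p1);o2,r2=ray(d2,*p2)
    s=np.linalg.lstsq(np.c_[r1,-r2],o2-o1,rcond=None)[0]
    a,b=o1+s[0]*r1,o2+s[1]*r2; return (a+b)/2,np.linalg.norm(a-b)
def get2(n):
    d=get(n); d['name']=n; return d
def obs(): 
    o=ctrl.get_obs(); print({k:np.round(o[k],4).tolist() for k in ('t','tool_pos','tool_rot','contact_force','opening','grip_force','q')}); return o
E
python3 - <<'E'
from h import *
import pickle
for n in('scene','top'):
    d=get2(n); pickle.dump(d,open(n+'.pkl','wb')); cv2.imwrite(f'pics/{n}0.png',cv2.resize(d['image'],(800,600)) ); print(n,d['f'],d['cx'],d['cy'],np.round(-np.array(d['R']).T@d['t'],3),np.round(d['R'],2).tolist())
o=obs(); print(ctrl.finger_overhang, Ro.from_rotvec(o['tool_rot']).as_matrix().round(3))
E
```

```text
scene 393.75042463299826 283.3110591890286 208.9928911245021 [1.176 0.286 0.931] [[-0.51, 0.86, 0.02], [0.67, 0.41, -0.62], [-0.54, -0.3, -0.78]]
top 381.5149998716207 282.89761370178394 217.7424289133716 [ 0.43  -0.017  0.945] [[-0.01, -1.0, -0.02], [-0.98, 0.02, -0.2], [0.2, 0.02, -0.98]]
{'t': 0.1, 'tool_pos': [0.2005, -0.5915, 0.3028], 'tool_rot': [-3.0979, -0.5107, 0.0001], 'contact_force': [0.9664, 0.3811, -0.3883], 'opening': 0.0857, 'grip_force': 0.0, 'q': [-1.363, 0.0533, 1.6142, 0.0, 1.476, -0.119]}
0.0726 [[ 0.947  0.321 -0.   ]
 [ 0.321 -0.947  0.002]
 [ 0.    -0.002 -1.   ]]
```

View pics/scene0.png

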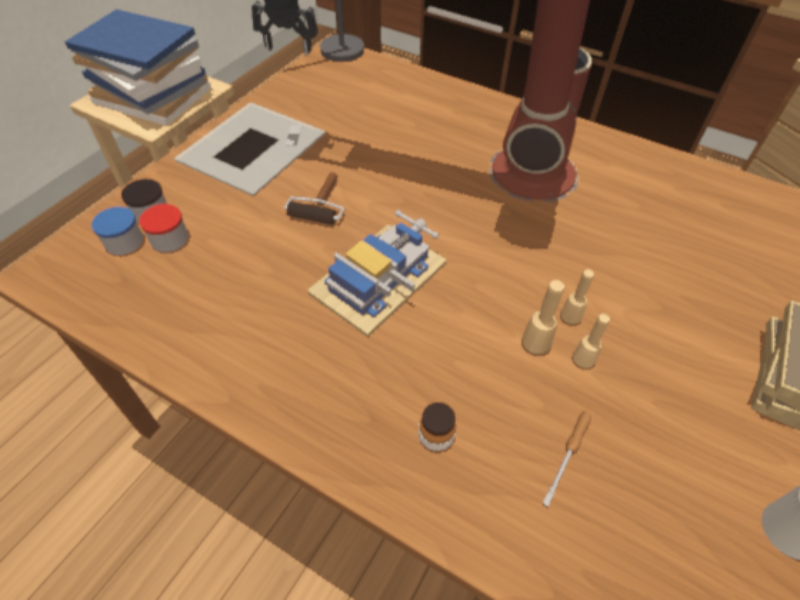

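View pics/top0.png

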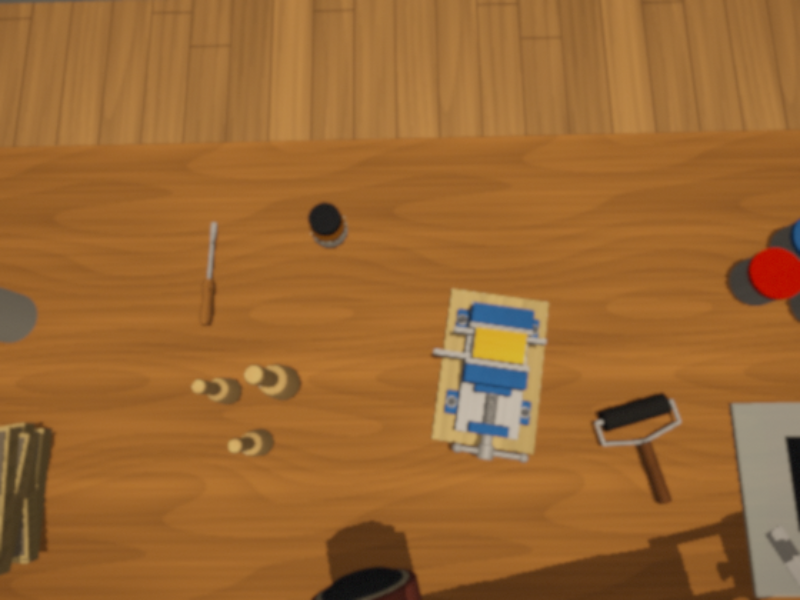

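The scene view (800x600) shows the vise at about (380,270), with the left parallel slid out to (405,283). Mallet candidates, as scene / top pixels:
- big: (540,320) / (270,378)
- medium: (577,300) / (215,388)
- small: (590,342) / (250,443)

The tallest should be the 184 mm one, which I'll check by triangulation and a crop.

Run:
```python
from h import *
import pickle
s=pickle.load(open('scene.pkl','rb'));t=pickle.load(open('top.pkl','rb'))
for n,a,b in(('big',(556,287),(253,375)),('med',(588,274),(199,387)),('small',(604,320),(235,446)),('parA_tip',(413,287),(436,352))):
    X,e=tri(s,np.array(a)*.7,t,np.array(b)*.7); print(n,X.round(4),round(e,4))
def crop(d,x0,y0,w,h): return cv2.resize(d['image'][y0:y0+h,x0:x0+w],(400,300),interpolation=cv2.INTER_CUBIC)
im=np.vstack([np.hstack([crop(s,205,140,120,90),crop(t,290,195,120,90+40)[:, :]]),np.hstack([crop(s,340,170,120,90),crop(t,120,240,120,90)])])
cv2.imwrite('pics/c1.png',im)
for d in(s,t):
    hsv=cv2.cvtColor(d['image'],cv2.COLOR_BGR2HSV)
    m=cv2.inRange(hsv,(20,150,150),(32,255,255))
    cs=max(cv2.findContours(m,0,2)[0],key=cv2.contourArea); print(d['name'],cv2.minAreaRect(cs),cv2.boxPoints(cv2.minAreaRect(cs)).round(1).tolist(), cv2.approxPolyDP(cs,4,True)[:,0].tolist())
```

```text
big [0.4954 0.2091 0.1776] 0.0024
med [0.4795 0.2569 0.2271] 0.0192
small [0.3869 0.296  0.0143] 0.0242
parA_tip [ 0.538  -0.0528  0.0559] 0.0016Traceback (most recent call last):
  File "<stdin>", line 12, in <module>
ValueError: max() iterable argument is empty
```

View pics/c1.png

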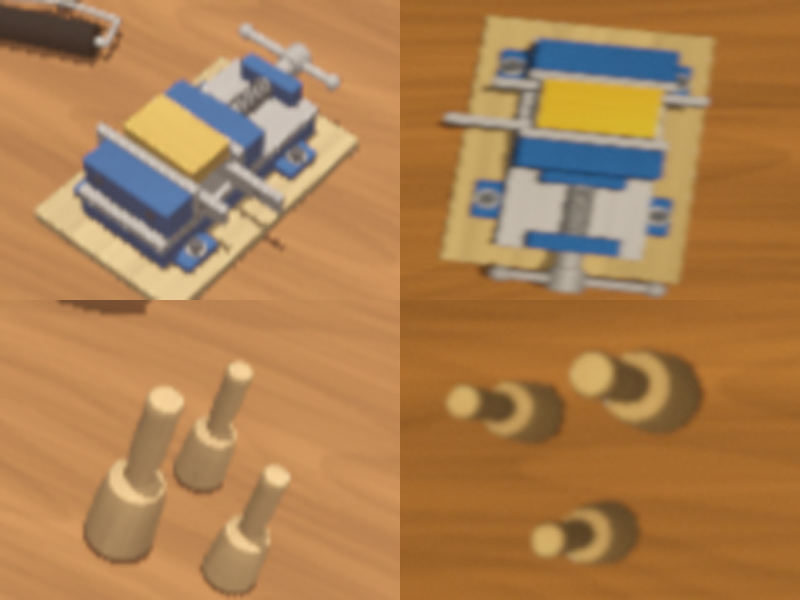

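The crop confirms that the big mallet is the one meant: its handle top comes out at z≈0.178 and it is clearly the largest. Parallel_a is the bar sticking out farther left, at top-crop (445,120). Next I'll move the arm near the vise for a wrist view.

Run:
```python
from h import *
import pickle
s=pickle.load(open('scene.pkl','rb'));t=pickle.load(open('top.pkl','rb'))
# crop px -> native
def S(u,v): return (205+u*.3,140+v*.3)
def T(u,v): return (290+(u-400)*.3,195+v*130/300)
def S2(u,v): return (340+u*.3,170+(v-300)*.3)
def T2(u,v): return (120+(u-400)*.3,240+(v-300)*.3)
for n,a,b in(('big',S2(166,401),T2(592,374)),('medA',S2(238,372),T2(547,541)),('medB',S2(275,477),T2(463,403))):
    X,e=tri(s,a,t,b); print(n,X.round(4),round(e,4))
for n,a,b in(('a left top',S(280,198),T(447,118)),('b left top',S(224,209),T(491,83)),('blk +x+y',S(205,180),T(540,82)),('blk -x+y',S(228,150),T(540,132)),('a right',S(104,128),T(706,101))):
    X,e=tri(s,a,t,b); print(n,X.round(4),round(e,4))
for d in(s,t):
    hsv=cv2.cvtColor(d['image'],cv2.COLOR_BGR2HSV)
    p=(245,180) if d is s else (350,240)
    print(hsv[p[1],p[0]])
    m=cv2.inRange(hsv,(22,120,110),(32,255,255)); m=m if d is t else cv2.inRange(hsv,(20,140,120),(32,255,255))
    cs=cv2.findContours(m,0,2)[0]; cs=[c for c in cs if cv2.pointPolygonTest(c,p,False)>0]
    for c in cs: print(cv2.contourArea(c),cv2.boxPoints(cv2.minAreaRect(c)).round(1).tolist())
```

```text
big [0.4953 0.2088 0.1797] 0.0002
medA [0.3963 0.2442 0.1366] 0.0021
medB [0.4822 0.303  0.1353] 0.0011
a left top [ 0.5383 -0.0515  0.0635] 0.0016
b left top [ 0.5739 -0.0844  0.0642] 0.0044
blk +x+y [ 0.5694 -0.1119  0.0826] 0.0058
blk -x+y [ 0.5221 -0.1141  0.0731] 0.0009
a right [ 0.5514 -0.229   0.0644] 0.0042
[ 20 144 173]
[ 23 203 214]
663.5 [[330.20001220703125, 249.5], [333.1000061035156, 229.1999969482422], [368.70001220703125, 234.1999969482422], [365.79998779296875, 254.5]]
```

Emit:
drive_tool(rows=[[[0.03,-0.021,0],0],[[0.03,-0.021,0],0],[[0.03,-0.021,0],0],[[0.03,-0.021,0],0],[[0.03,-0.021,0],0],[[0.03,-0.021,0],0],[[0.03,-0.021,0],0],[[0.03,-0.021,0],0],[[0.03,-0.021,0],0],[[0.03,-0.021,0],0]], jaw=1)

```text
t: 1.1
tool_pos: [0.4178, -0.2952, 0.3035]
tool_rot: [-3.099, -0.511, 0.0]
contact_force: [0.3, -0.1, 0.3]
opening: -0.0001
grip_force: 0.0
```

Emit:
drive_tool(rows=[[[0.03,-0.021,0],0],[[0.03,-0.021,0],0],[[0.03,-0.021,0],0],[[0.03,-0.021,0],0],[[0.03,-0.021,0],0],[[0,0,0],0],[[0,0,0],0]])

```text
t: 1.8
tool_pos: [0.5257, -0.1485, 0.3033]
tool_rot: [-3.099, -0.514, 0.002]
contact_force: [0.1, 0.0, 0.3]
opening: -0.0001
grip_force: 0.0
```

Emit:
drive_tool(rows=[[[0,0,0],-0.14],[[0,0,0],-0.14],[[0,0,0],-0.14],[[0,0,0],-0.14],[[0,0,0],-0.14],[[0,0,0],-0.14],[[0,0,0],-0.14],[[0,0,0],-0.14],[[0,0,0],-0.13],[[0,0,0],0]])

```text
t: 2.8
tool_pos: [0.525, -0.1502, 0.3036]
tool_rot: [-2.217, -2.225, 0.001]
contact_force: [-1.6, -0.7, -0.2]
opening: 0.0002
grip_force: 0.0
```

Run:
```python
from h import *
import pickle
o=obs(); print(Ro.from_rotvec(o['tool_rot']).as_matrix().round(3).tolist())
d=get2('wrist'); pickle.dump(d,open('w1.pkl','wb')); print(d['f'],d['cx'],d['cy'],(-np.array(d['R']).T@d['t']).round(4),np.round(d['R'],3).tolist())
cv2.imwrite('pics/w1.png',cv2.resize(d['image'],(800,600),interpolation=cv2.INTER_CUBIC))
```

```text
{'t': 2.8, 'tool_pos': [0.525, -0.1502, 0.3036], 'tool_rot': [-2.2169, -2.2255, 0.0007], 'contact_force': [-1.6253, -0.6907, -0.2021], 'opening': 0.0002, 'grip_force': 0.0, 'q': [-0.4149, -0.136, 1.7964, -0.0003, 1.4816, -0.4188]}
[[-0.004, 1.0, -0.001], [1.0, 0.004, -0.0], [-0.0, -0.001, -1.0]]
325.19226210127806 274.66972899142513 208.18963526403806 [ 0.5245 -0.0763  0.3729] [[1.0, 0.004, -0.0], [0.004, -0.958, 0.287], [0.001, -0.287, -0.958]]
```

View pics/w1.png

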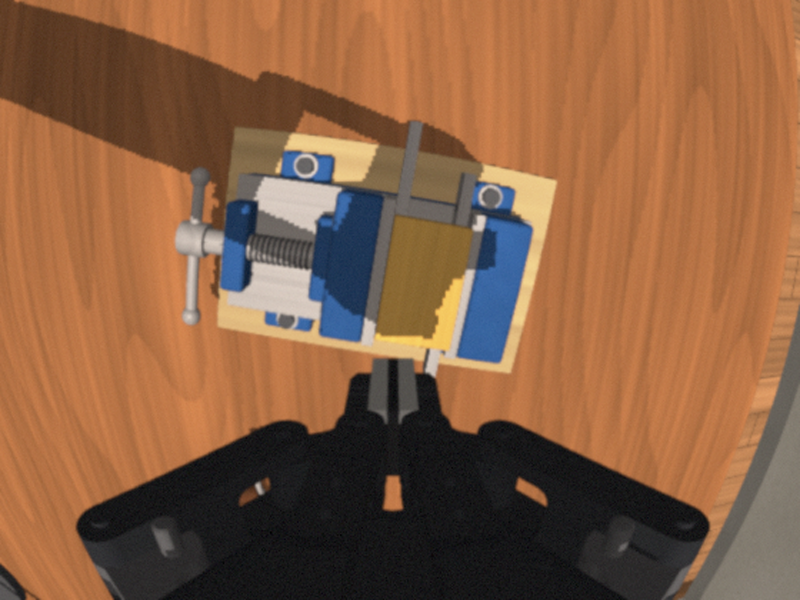

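The wrist view (800x600) shows parallel_a's left end at (414,122), parallel_b's left end at (468,174), and the block at about (425,285).

Run:
```python
from h import *
import pickle
d=pickle.load(open('w1.pkl','rb')); t=pickle.load(open('top.pkl','rb')); s=pickle.load(open('scene.pkl','rb'))
def P(u,v,z): return onz(d,(u+.5)*.7-.5,(v+.5)*.7-.5,z)
for n,u,v,z in(('aL',408,122,.066),('aR',421,123,.066),('a jaw L',397,211,.066),('a jawR',410,215,.066),('bL',462,173,.066),('bR',474,176,.066),('b jaw L',456,224,.066),('jaw mov far top',384,195,.08),('mov jaw near',362,343,.08),('fix jaw far',487,217,.08),('fix near',457,357,.08),('blk1',397,215,.094),('blk2',474,228,.094),('blk3',450,350,.094),('blk4',375,338,.094)):
    print(n,P(u,v,z).round(4))
for n,w,o in(('aL',(414,122),(280*.3+205,140+198*.3)),('bL',(468,174),(224*.3+205,140+209*.3)),('bR',(432,376),None)):
    if o: 
        X,e=tri(d,(w[0]*.7,w[1]*.7),s,o); print(n,X.round(4),e.round(4))
```

```text
aL [ 0.5343 -0.0495  0.066 ]
aR [ 0.5428 -0.0501  0.066 ]
a jaw L [ 0.5275 -0.1086  0.066 ]
a jawR [ 0.5361 -0.1112  0.066 ]
bL [ 0.5701 -0.0826  0.066 ]
bR [ 0.5782 -0.0843  0.066 ]
b jaw L [ 0.567  -0.1168  0.066 ]
jaw mov far top [ 0.5191 -0.097   0.08  ]
mov jaw near [ 0.5041 -0.1965  0.08  ]
fix jaw far [ 0.585 -0.11   0.08 ]
fix near [ 0.5696 -0.2069  0.08  ]
blk1 [ 0.5272 -0.1081  0.094 ]
blk2 [ 0.5743 -0.1154  0.094 ]
blk3 [ 0.5625 -0.1956  0.094 ]
blk4 [ 0.5136 -0.1872  0.094 ]
aL [ 0.539  -0.0506  0.065 ] 0.0025
bL [ 0.575  -0.0846  0.0656] 0.0029
```

Emit:
drive_tool(rows=[[[0,0,0],0.078],[[0,0,0],0.077],[[0.033,0,0],0],[[0.033,0,0],0],[[0.033,0,0],0],[[0.033,-0.002,0],0],[[0,0,0],0],[[0,0,0],0]])

```text
t: 3.65
tool_pos: [0.5431, -0.0184, 0.3038]
tool_rot: [2.381, 2.049, -0.001]
contact_force: [0.8, -0.4, 0.0]
opening: 0.0
grip_force: 0.0
```

Emit:
drive_tool(rows=[[[0,0,0.03],0],[[0,0,0.03],0],[[0,0,0.03],0],[[0,0,0.03],0],[[0,0,0.03],0],[[0,0,0.02],0],[[0,0,0.006],0],[[0,0,0],0],[[0,0,0],0]])

```text
t: 4.55
tool_pos: [0.5441, -0.0191, 0.1293]
tool_rot: [2.381, 2.047, 0.002]
contact_force: [0.1, -0.2, -0.3]
opening: 0.0002
grip_force: 0.0
```

Run:
```python
from h import *
import pickle
o=obs(); R=Ro.from_rotvec(o['tool_rot']).as_matrix(); print(R.round(3).tolist())
print('aL,bL in tool frame', [(R.T@(np.array(p)-o['tool_pos'])).round(4).tolist() for p in([.5386,-.0498,.066],[.5742,-.0835,.066])])
d=get2('wrist'); pickle.dump(d,open('w2.pkl','wb'))
cv2.imwrite('pics/w2.png',cv2.resize(d['image'],(800,600),interpolation=cv2.INTER_CUBIC))
```

```text
{'t': 4.55, 'tool_pos': [0.5441, -0.0191, 0.1293], 'tool_rot': [2.3806, 2.0473, 0.002], 'contact_force': [0.1415, -0.2144, -0.3439], 'opening': 0.0002, 'grip_force': 0.0, 'q': [-0.1717, 0.0373, 1.9379, -0.0001, 1.1643, -0.0213]}
[[0.15, 0.989, 0.002], [0.989, -0.15, -0.0], [-0.0, 0.002, -1.0]]
aL,bL in tool frame [[-0.0312, -0.001, 0.0633], [-0.0592, 0.0392, 0.0634]]
```

View pics/w2.png

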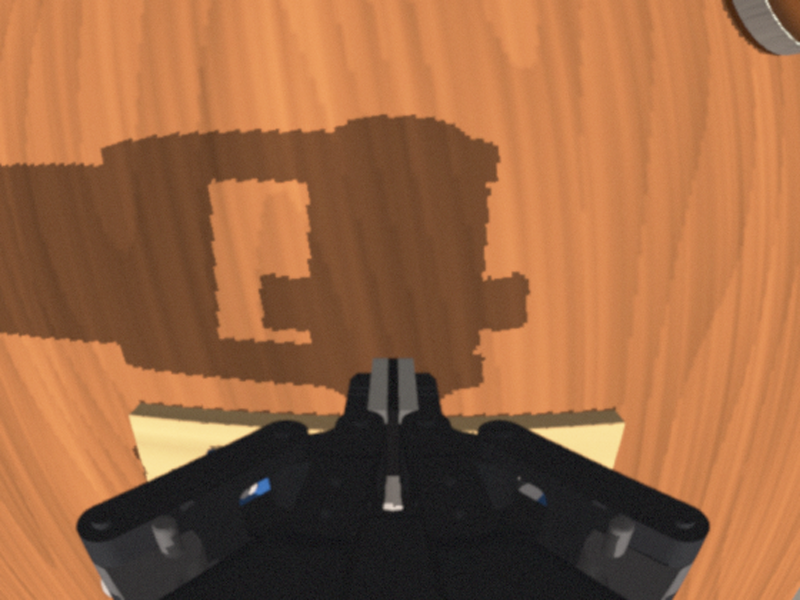

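The fingers hide the parallel from the wrist camera, and the area around it is clear. I'll push most of the way, then back up and look.

Emit:
drive_tool(rows=[[[-0.009,0,0.002],0],[[-0.008,0,0],0],[[-0.004,0,0],0],[[-0.004,0,0],0],[[-0.004,0,0],0],[[-0.004,0,0],0],[[-0.004,0,0],0],[[-0.003,0,0],0],[[-0.003,0,0],0],[[-0.002,0,0],0]])

```text
t: 5.6
tool_pos: [0.5366, -0.063, 0.1259]
tool_rot: [-2.381, -2.05, -0.0]
contact_force: [1.4, 1.6, 1.0]
opening: -0.0005
grip_force: 0.7
```

Emit:
drive_tool(rows=[[[0,0,0],0],[[0,0,0],0],[[0,0,0],0]])

```text
t: 5.9
tool_pos: [0.5365, -0.0628, 0.1257]
tool_rot: [-2.38, -2.05, 0.001]
contact_force: [0.6, 0.4, 0.3]
opening: -0.0001
grip_force: 0.0
```

Emit:
drive_tool(rows=[[[0.01,0,0],0],[[0.01,0,-0.03],0],[[0,0,-0.035],0],[[0,0,-0.035],0],[[-0.02,0,-0.02],0],[[-0.03,0,0],0],[[-0.03,0,0],0],[[0,0,0],0],[[0,0,0],0]])

```text
t: 6.8
tool_pos: [0.5277, -0.1219, 0.2457]
tool_rot: [-2.381, -2.048, -0.0]
contact_force: [0.1, 0.5, 0.1]
opening: 0.0
grip_force: 0.0
```

Run:
```python
from h import *
import pickle
o=obs()
d=get2('wrist'); pickle.dump(d,open('w3.pkl','wb'))
c=[proj(d,p) for p in([.5386,-.0498,.066],[.5742,-.0835,.066])]; print(c)
u,v=c[1]; x0,y0=int(u)-70,int(v)-50; print(x0,y0)
cv2.imwrite('pics/w3.png',cv2.resize(d['image'][y0:y0+90,x0:x0+120],(800,600),interpolation=cv2.INTER_CUBIC))
```

```text
{'t': 6.8, 'tool_pos': [0.5277, -0.1219, 0.2457], 'tool_rot': [-2.381, -2.0485, -0.0004], 'contact_force': [0.1151, 0.4755, 0.0783], 'opening': 0.0, 'grip_force': 0.0, 'q': [-0.3646, -0.1039, 1.8652, 0.0005, 1.3807, -0.2149]}
[(np.float64(275.13230793018846), np.float64(114.98359476400437)), (np.float64(327.1007804747531), np.float64(151.88895440712844))]
257 101
```

View pics/w3.png

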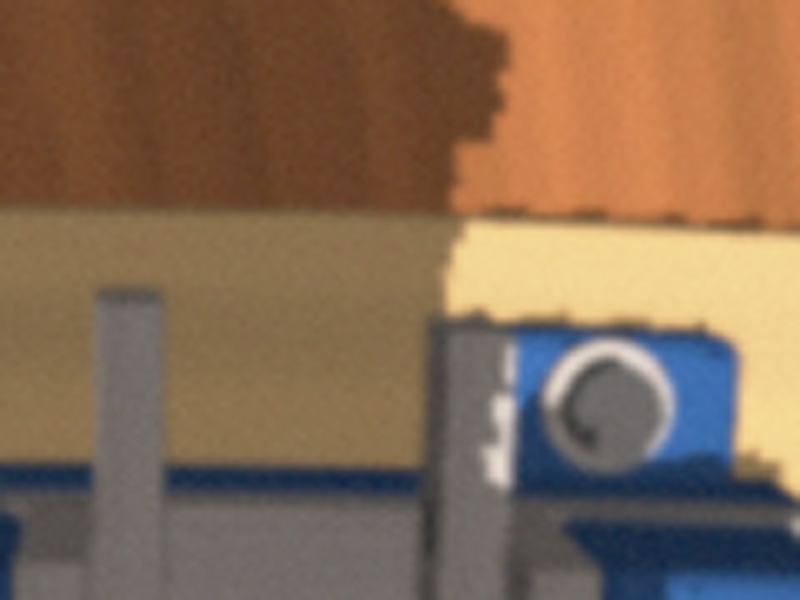

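The crop shows parallel_a's end at (132,298) and parallel_b's end at (475,326), so parallel_a still stands out a little.

Run:
```python
from h import *
import pickle
d=pickle.load(open('w3.pkl','rb'))
yv=np.array([.152,.988,0]); 
f=lambda u,v:onz(d,257+(u+.5)*.15-.5,101+(v+.5)*.15-.5,.0655)
g=cv2.cvtColor(d['image'],cv2.COLOR_BGR2GRAY)
for x in(275,277,279): print(g[140:152,x])
for x in(323,326,328,330): print(g[144:156,x])
A,B=f(132,300),f(475,325); print(A,B,(A-B)@yv)
A,B=f(132,288),f(475,316); print((A-B)@yv)
# edge line of bar a from image: slope check
p,q=f(97,560),f(97,320); print('ydir',(q-p)/np.linalg.norm(q-p)); p,q=f(505,590),f(505,500); print('ydir',(q-p)/np.linalg.norm(q-p))
```

```text
[117 119 115 107  92  82  92 106 110 106 106 111]
[118 119 116 109  94  84  96 107 110 113 112 113]
[118 120 117 109  97  86  96 111 110 111 112 109]
[145 141 139 126 104  82  76  76  73  79  77  76]
[212 212 205 180 129  87  88 104 105 106 107 106]
[213 212 200 148 103  83  88 103 109 110 107 109]
[214 212 207 189 147  96  88 107 109 111 108 107]
[ 0.53603757 -0.07323562  0.0655    ] [ 0.575082   -0.08164816  0.0655    ] 0.0023768349547507875
0.0027137614732492903
ydir [0.15117166 0.98850753 0.        ]
ydir [0.10724771 0.99423233 0.        ]
```

Emit:
drive_tool(rows=[[[0.03,0,0],0],[[0.03,0,0],0],[[0.02,0,0],0],[[0,0,0.03],0],[[0,0,0.03],0],[[0,0,0.03],0],[[0,0,0.025],0],[[0,0,0.004],0],[[0,0,0],0],[[0,0,0],0]])

```text
t: 7.85
tool_pos: [0.5406, -0.0427, 0.1285]
tool_rot: [2.378, 2.05, 0.002]
contact_force: [0.1, -0.2, 0.1]
opening: -0.0002
grip_force: 0.0
```

Emit:
drive_tool(rows=[[[-0.01,0,0],0],[[-0.005,0,0],0],[[-0.003,0,0],0],[[-0.002,0,0],0],[[-0.001,0,0],0],[[0,0,0],0],[[0,0,0],0]])

```text
t: 8.55
tool_pos: [0.5364, -0.0638, 0.1268]
tool_rot: [-2.38, -2.05, 0.0]
contact_force: [-0.2, 0.9, 0.1]
opening: -0.0001
grip_force: 0.0
```

Emit:
drive_tool(rows=[[[-0.001,0,0],0],[[-0.0005,0,0],0],[[0,0,0],0],[[0,0,0],0],[[0,0,0],0]])

```text
t: 9.05
tool_pos: [0.5362, -0.0652, 0.1268]
tool_rot: [-2.38, -2.05, 0.0]
contact_force: [0.5, -0.1, -0.1]
opening: 0.0002
grip_force: 0.3
```

Emit:
drive_tool(rows=[[[0.01,0,0],0],[[0.01,0,-0.03],0],[[0,0,-0.035],0],[[0,0,-0.035],0],[[-0.02,0,-0.02],0],[[-0.03,0,0],0],[[-0.03,0,0],0],[[0,0,0],0],[[0,0,0],0]])

```text
t: 9.95
tool_pos: [0.5273, -0.1245, 0.2469]
tool_rot: [-2.381, -2.048, -0.0]
contact_force: [-0.0, 0.5, -0.0]
opening: 0.0003
grip_force: 0.0
```

```bash
cat > lv.py <<'E'
from h import *
import sys,pickle
obs(); d=get2('wrist'); pickle.dump(d,open('w4.pkl','wb'))
g=cv2.GaussianBlur(cv2.cvtColor(d['image'],cv2.COLOR_BGR2GRAY),(3,1),0).astype(float)
yv=np.array([.152,.988,0]);xv=np.array([.988,-.152,0]); B0=np.array([.5751,-.0816,.0655]); out=[]
for off in(-.0395,0.0):
    rs=[]
    for k in(-.0015,-.0005,.0005,.0015):
        # sample gray along y_v across the end; darkest = end face
        ss=np.arange(-.008,.008,.0001); pr=[]
        for s_ in ss:
            u,v=proj(d,B0+xv*(off+k)+yv*s_); pr.append(cv2.remap(g.astype(np.float32),np.float32([[u]]),np.float32([[v]]),1)[0,0])
        pr=np.array(pr); i=pr.argmin(); rs.append((round(ss[i]*1000,2),round(float(pr[i]))))
    out.append(rs); print(off,rs)
E
python3 lv.py
```

```text
{'t': 9.95, 'tool_pos': [0.5273, -0.1245, 0.2469], 'tool_rot': [-2.3814, -2.0485, -0.0004], 'contact_force': [-0.008, 0.4984, -0.0455], 'opening': 0.0003, 'grip_force': 0.0, 'q': [-0.3694, -0.1043, 1.8637, 0.0004, 1.3825, -0.2194]}
-0.0395 [(np.float64(0.8), 86), (np.float64(0.8), 86), (np.float64(0.8), 86), (np.float64(0.8), 87)]
0.0 [(np.float64(-0.3), 87), (np.float64(-0.3), 87), (np.float64(-0.2), 88), (np.float64(-0.2), 99)]
```

Emit:
drive_tool(rows=[[[0.03,0,0],0],[[0.03,0,0],0],[[0.02,0,0],0],[[0,0,0.03],0],[[0,0,0.03],0],[[0,0,0.03],0],[[0,0,0.025],0],[[0,0,0.005],0],[[0,0,0],0],[[0,0,0],0]])

```text
t: 11.0
tool_pos: [0.5402, -0.0452, 0.1284]
tool_rot: [2.379, 2.05, 0.002]
contact_force: [0.1, 0.0, 0.5]
opening: -0.0
grip_force: 0.0
```

Emit:
drive_tool(rows=[[[-0.01,0,0],0],[[-0.005,0,0],0],[[-0.003,0,0],0],[[-0.002,0,0],0],[[-0.001,0,0],0],[[0,0,0],0],[[0,0,0],0],[[0,0,0],0]])

```text
t: 11.8
tool_pos: [0.536, -0.0662, 0.1267]
tool_rot: [-2.38, -2.05, 0.0]
contact_force: [0.0, -1.0, -0.7]
opening: -0.0001
grip_force: 0.0
```

Emit:
drive_tool(rows=[[[0.01,0,0],0],[[0.01,0,-0.03],0],[[0,0,-0.035],0],[[0,0,-0.035],0],[[-0.02,0,-0.02],0],[[-0.03,0,0],0],[[-0.03,0,0],0],[[0,0,0],0],[[0,0,0],0]])

```text
t: 12.7
tool_pos: [0.5272, -0.1253, 0.2467]
tool_rot: [-2.381, -2.048, -0.0]
contact_force: [-0.6, -0.0, -0.6]
opening: -0.0003
grip_force: 0.0
```

```bash
python3 lv.py
python3 - <<'E'
from h import *
import pickle
o=ctrl.get_obs();d=pickle.load(open('w4.pkl','rb'))
cv2.imwrite('pics/w4.png',cv2.resize(d['image'][90:210,200:360],(800,600),interpolation=cv2.INTER_CUBIC))
R=Ro.from_rotvec(o['tool_rot']).as_matrix(); print((R.T@(np.array([.4953,.2088,.2])-o['tool_pos'])).round(4))
E
```

```text
{'t': 12.7, 'tool_pos': [0.5272, -0.1253, 0.2467], 'tool_rot': [-2.381, -2.0484, -0.0005], 'contact_force': [-0.6459, -0.0342, -0.5753], 'opening': -0.0003, 'grip_force': 0.0, 'q': [-0.371, -0.104, 1.8636, 0.0006, 1.3824, -0.2212]}
-0.0395 [(np.float64(-0.1), 87), (np.float64(-0.1), 88), (np.float64(-0.1), 89), (np.float64(-0.7), 91)]
0.0 [(np.float64(-0.3), 93), (np.float64(-0.3), 91), (np.float64(-0.2), 92), (np.float64(-0.9), 102)]
[ 0.3252 -0.081   0.0469]
```

View pics/w4.png

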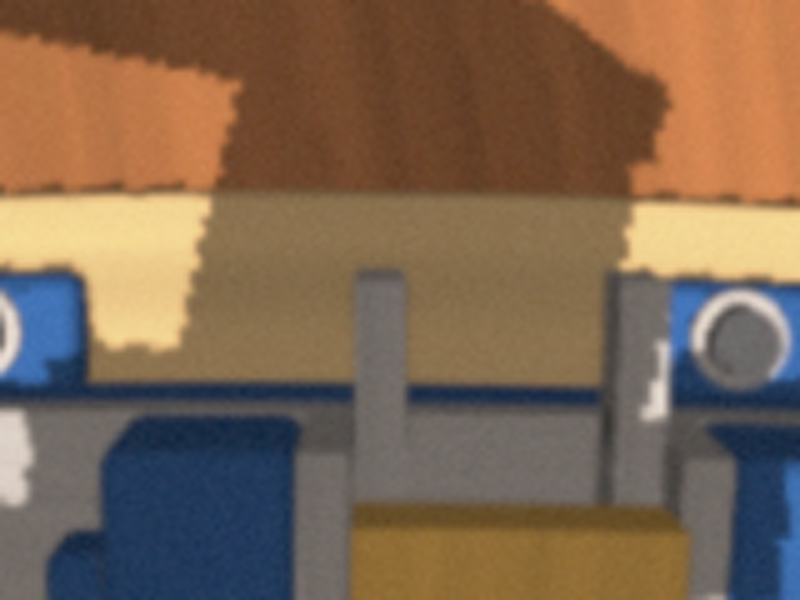

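Both ends are now level, at (380,275) and (640,278). Next is the mallet.

Emit:
drive_tool(rows=[[[0,0,-0.03],0],[[0.02,0,-0.03],0],[[0.04,-0.01,0],0],[[0.04,-0.01,0],0],[[0.04,-0.01,0],0],[[0.04,-0.01,0],0],[[0.04,-0.01,0],0],[[0.04,-0.01,0],0],[[0.04,-0.01,0],0],[[0.025,-0.011,0],0]], jaw=0)

```text
t: 13.75
tool_pos: [0.4942, 0.2115, 0.3066]
tool_rot: [-2.376, -2.054, -0.0]
contact_force: [-0.2, -0.4, -0.5]
opening: 0.0854
grip_force: 0.0
```

Emit:
drive_tool(rows=[[[0,0,0],0],[[0,0,0],0]])

```text
t: 13.95
tool_pos: [0.4947, 0.209, 0.3066]
tool_rot: [2.378, 2.053, -0.001]
contact_force: [-0.5, -0.5, 0.2]
opening: 0.0855
grip_force: 0.0
```

Run:
```python
from h import *
o=obs(); d=get2('wrist'); print(proj(d,[.4953,.2088,.184]))
cv2.imwrite('pics/w5.png',cv2.resize(d['image'],(800,600)))
R=Ro.from_rotvec(o['tool_rot']).as_matrix(); print((R.T@(np.array([.4953,.2088,.2])-o['tool_pos'])).round(4))
import pickle; pickle.dump((d,o),open('w5.pkl','wb'))
```

```text
{'t': 13.95, 'tool_pos': [0.4947, 0.209, 0.3066], 'tool_rot': [2.3778, 2.0531, -0.001], 'contact_force': [-0.4685, -0.4532, 0.1604], 'opening': 0.0855, 'grip_force': 0.0, 'q': [0.2612, -0.1601, 1.8131, -0.0004, 1.4892, 0.4075]}
(np.float64(276.10510254728354), np.float64(233.10147230101668))
[-0.      0.0006  0.1066]
```

View pics/w5.png

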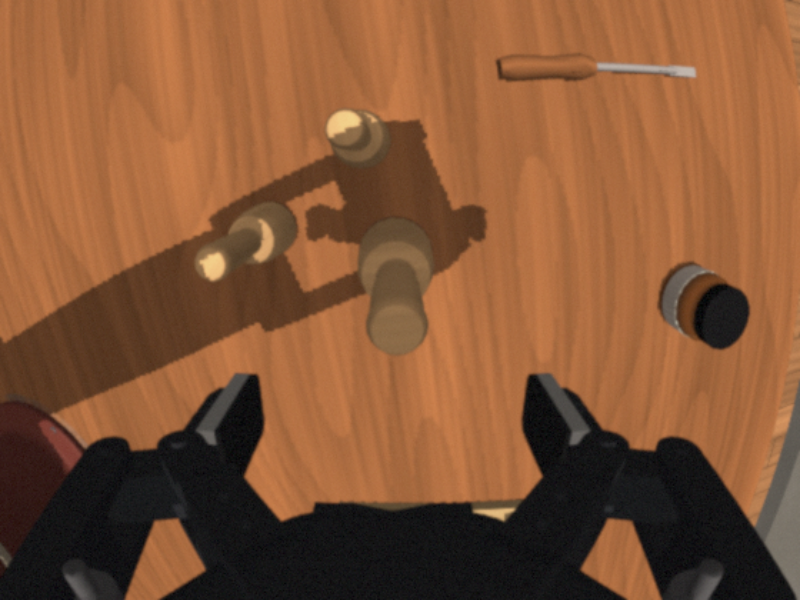

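The handle top is at (397,328), within about 2 mm of the prediction. The gripper can straddle it and both neighbours are clear. Descending and gripping.

Emit:
drive_tool(rows=[[[0.002,0.001,0.02],0],[[0,0,0.025],0],[[0,0,0.025],0],[[0,0,0.02],0],[[0,0,0.012],0],[[0,0,0.006],0],[[0,0,0],0],[[0,0,0],0]])

```text
t: 14.8
tool_pos: [0.4973, 0.2096, 0.2001]
tool_rot: [2.38, 2.049, 0.003]
contact_force: [0.1, -0.3, 1.0]
opening: 0.0853
grip_force: 0.0
```

Emit:
drive_tool(rows=[[[0,0,0],0],[[0,0,0],0],[[0,0,0],0],[[0,0,0],0],[[0,0,0],0],[[0,0,0],0],[[0,0,0],0],[[0,0,0],0]], jaw=1, grip_force=100)

```text
t: 15.6
tool_pos: [0.4969, 0.2099, 0.1995]
tool_rot: [2.38, 2.05, 0.002]
contact_force: [0.6, 0.6, 3.8]
opening: 0.026
grip_force: 98.6
```

Emit:
drive_tool(rows=[[[0,0,-0.02],0],[[0,0,-0.03],0],[[0,0,-0.03],0],[[0,0,-0.03],0],[[0,0,-0.03],0],[[0,0,0],0],[[0,0,0],0]])

```text
t: 16.3
tool_pos: [0.4963, 0.2095, 0.3373]
tool_rot: [-2.38, -2.049, 0.002]
contact_force: [-0.2, -0.7, -3.5]
opening: 0.026
grip_force: 99.2
```

Emit:
drive_tool(rows=[[[-0.02,0.006,0],0],[[-0.04,0.0115,0],0],[[-0.04,0.0115,0],0],[[-0.04,0.0115,0],0],[[-0.04,0.0115,0],0],[[-0.04,0.0115,0],0],[[-0.04,0.0115,0],0],[[-0.04,0.0115,0],0],[[-0.035,0.01,0],0],[[-0.018,0.004,0],0]])

```text
t: 17.3
tool_pos: [0.5425, -0.1567, 0.3346]
tool_rot: [-2.379, -2.043, 0.005]
contact_force: [-0.3, 0.3, -3.2]
opening: 0.0257
grip_force: 98.9
```

Emit:
drive_tool(rows=[[[0,0,0],0],[[0,0,0],0],[[0,0,0],0]])

```text
t: 17.6
tool_pos: [0.5433, -0.153, 0.3377]
tool_rot: [-2.378, -2.05, 0.001]
contact_force: [-0.0, -0.1, -3.3]
opening: 0.0262
grip_force: 98.9
```

Run:
```python
from h import *
o=obs(); d=get2('scene'); e=get2('top')
u,v=map(int,proj(d,[.5425,-.1545,.09])); a=d['image'][v-75:v+45,u-60:u+60]
cv2.imwrite('pics/m1.png',np.hstack([cv2.resize(a,(400,400),interpolation=2),cv2.resize(e['image'][170:290,290:410],(400,400),interpolation=2)]))
R=Ro.from_rotvec(o['tool_rot']).as_matrix(); print((R.T@(np.array([.5425,-.1545,.2])-o['tool_pos'])).round(4))
```

```text
{'t': 17.6, 'tool_pos': [0.5433, -0.153, 0.3377], 'tool_rot': [-2.3776, -2.0503, 0.0006], 'contact_force': [-0.0131, -0.098, -3.2673], 'opening': 0.0262, 'grip_force': 98.8993, 'q': [-0.4066, -0.1084, 1.7147, 0.0006, 1.5374, -0.259]}
[-0.0017 -0.0004  0.1377]
```

View pics/m1.png

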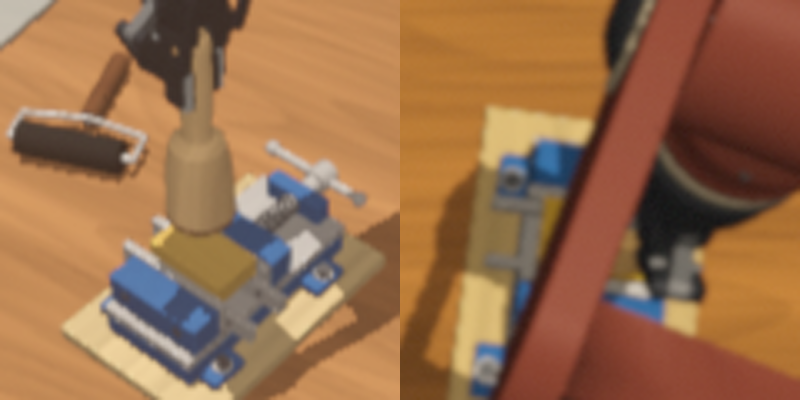

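The mallet hangs upright over the middle of the block, head bottom at about z=0.138. Now lowering gently.

Emit:
drive_tool(rows=[[[-0.002,0,0.01],0],[[0,0,0.01],0],[[0,0,0.006],0],[[0,0,0.003],0],[[0,0,0.002],0],[[0,0,0.0],0],[[0,0,0.0],0]])

```text
t: 18.4
tool_pos: [0.5435, -0.1564, 0.3083]
tool_rot: [2.38, 2.049, 0.0]
contact_force: [0.1, -0.2, -3.0]
opening: 0.0257
grip_force: 98.9
```

Emit:
drive_tool(rows=[[[0,0,0.002],0],[[0,0,0.001],0],[[0,0,0.001],0],[[0,0,0.001],0],[[0,0,0.001],0],[[0,0,0.0],0]])

```text
t: 19.0
tool_pos: [0.5432, -0.1563, 0.3016]
tool_rot: [-2.38, -2.05, 0.0]
contact_force: [-0.1, -0.1, -3.2]
opening: 0.0264
grip_force: 98.9
```

Emit:
drive_tool(rows=[[[0,0,0.001],0],[[0,0,0.001],0],[[0,0,0.0005],0],[[0,0,0.0],0]])

```text
t: 19.4
tool_pos: [0.5433, -0.1563, 0.2993]
tool_rot: [-2.381, -2.05, 0.0]
contact_force: [-1.2, -0.7, -3.3]
opening: 0.0263
grip_force: 98.9
```

Emit:
drive_tool(rows=[[[0,0,0.0005],0],[[0,0,0.0005],0],[[0,0,0.0005],0],[[0,0,0.0],0]])

```text
t: 19.8
tool_pos: [0.5433, -0.1563, 0.2978]
tool_rot: [-2.38, -2.05, 0.0]
contact_force: [0.5, 0.5, -3.7]
opening: 0.0262
grip_force: 98.9
```

Emit:
drive_tool(rows=[[[0,0,0.0005],0],[[0,0,0.0005],0],[[0,0,0.0005],0],[[0,0,0.0],0]])

```text
t: 20.2
tool_pos: [0.5433, -0.1563, 0.2966]
tool_rot: [2.381, 2.05, 0.0]
contact_force: [0.3, 0.2, -2.1]
opening: 0.0264
grip_force: 98.9
```

Emit:
drive_tool(rows=[[[0,0,0.0005],0],[[0,0,0.0005],0],[[0,0,0.0],0]])

```text
t: 20.5
tool_pos: [0.5434, -0.1563, 0.2964]
tool_rot: [2.38, 2.05, 0.0]
contact_force: [-2.2, 1.9, 2.9]
opening: 0.0259
grip_force: 99.6
```

Emit:
drive_tool(rows=[[[0,0,0.0005],0],[[0,0,0.0005],0],[[0,0,0.0],0]])

```text
t: 20.8
tool_pos: [0.5435, -0.1564, 0.296]
tool_rot: [2.38, 2.049, 0.0]
contact_force: [-2.4, 1.9, 6.0]
opening: 0.026
grip_force: 99.9
```

```bash
python3 -c "
from h import *
print(ctrl.get_obs()['wrist_torque'])"
```

```text
[ 0.22637159  0.79972178 -0.11737099]
```

Emit:
drive_tool(rows=[[[0,0,0.0005],0],[[0,0,0.0005],0],[[0,0,0.0005],0],[[0,0,0.0005],0],[[0,0,0.0],0]])

```text
t: 21.3
tool_pos: [0.5435, -0.1567, 0.2944]
tool_rot: [2.379, 2.049, -0.001]
contact_force: [-3.4, 1.0, 6.4]
opening: 0.0259
grip_force: 100.1
```

Emit:
drive_tool(rows=[[[0,0,0.0005],0],[[0,0,0.0005],0],[[0,0,0.0005],0],[[0,0,0.0005],0],[[0,0,0.0],0]])

```text
t: 21.8
tool_pos: [0.5435, -0.1567, 0.2924]
tool_rot: [2.379, 2.049, -0.001]
contact_force: [-2.9, 2.0, 7.4]
opening: 0.0258
grip_force: 100.1
```

Emit:
drive_tool(rows=[[[0,0,0.0005],0],[[0,0,0.0005],0],[[0,0,0.0005],0],[[0,0,0.0005],0],[[0,0,0.0],0]])

```text
t: 22.3
tool_pos: [0.5435, -0.1568, 0.2904]
tool_rot: [2.379, 2.049, -0.001]
contact_force: [-3.6, 0.6, 7.5]
opening: 0.0258
grip_force: 100.1
```

Emit:
drive_tool(rows=[[[0,0,0.0005],0],[[0,0,0.0005],0],[[0,0,0.0005],0],[[0,0,0.0],0]])

```text
t: 22.7
tool_pos: [0.5435, -0.157, 0.2902]
tool_rot: [2.379, 2.048, -0.001]
contact_force: [-6.3, 1.2, 12.2]
opening: 0.0259
grip_force: 100.6
```

Run:
```python
from h import *
o=ctrl.get_obs(); print(o['wrist_torque'].round(2)); d=get2('scene')
u,v=map(int,proj(d,[.5425,-.1545,.09])); a=d['image'][v-55:v+35,u-60:u+60]
cv2.imwrite('pics/m2.png',cv2.resize(a,(800,600),interpolation=2))
```

```text
[ 0.05  1.43 -0.11]
```

View pics/m2.png

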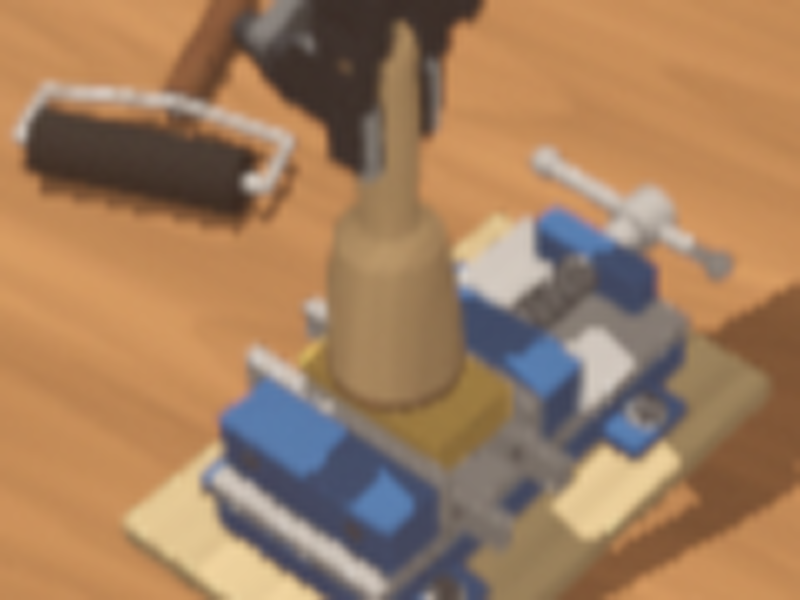

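The head sits flat on the block, and the force is rising now that the whole face is in contact. I'll keep pushing steadily.

Emit:
drive_tool(rows=[[[0,0,0.0005],0],[[0,0,0.0005],0],[[0,0,0.0],0]])

```text
t: 23.05
tool_pos: [0.5435, -0.1572, 0.2902]
tool_rot: [2.378, 2.048, -0.001]
contact_force: [-7.2, 1.1, 14.0]
opening: 0.0258
grip_force: 100.9
```

Emit:
drive_tool(rows=[[[0,0,0.0005],0],[[0,0,0.0005],0],[[0,0,0.0],0]])

```text
t: 23.35
tool_pos: [0.5436, -0.1573, 0.2901]
tool_rot: [2.378, 2.047, -0.002]
contact_force: [-8.2, 0.4, 17.8]
opening: 0.0262
grip_force: 101.3
```

Emit:
drive_tool(rows=[[[0,0,0.0005],0],[[0,0,0.0005],0],[[0,0,0.0],0],[[0,0,0.0],0]])

```text
t: 23.75
tool_pos: [0.5437, -0.1574, 0.2901]
tool_rot: [2.378, 2.047, -0.002]
contact_force: [-10.0, 1.5, 21.2]
opening: 0.0258
grip_force: 101.7
```

Run:
```python
from h import *
for i in range(3):
    d=vision.get_image('scene'); o=ctrl.get_obs(); print(o['contact_force'].round(1),o['tool_pos'].round(4))
```

```text
[-9.   1.  20.8] [ 0.5436 -0.1574  0.2901]
[-9.7  0.3 21. ] [ 0.5437 -0.1574  0.2901]
[-9.4 -0.2 20.5] [ 0.5436 -0.1574  0.2901]
```

Emit:
drive_tool(rows=[[[0,0,0.0004],0],[[0,0,0.0],0],[[0,0,0.0],0],[[0,0,0.0],0],[[0,0,0.0],0],[[0,0,0.0],0],[[0,0,0.0],0],[[0,0,0.0],0]])

```text
t: 24.7
tool_pos: [0.5437, -0.1574, 0.29]
tool_rot: [2.377, 2.047, -0.002]
contact_force: [-10.1, 1.1, 21.6]
opening: 0.0261
grip_force: 101.9
```

Emit:
drive_tool(rows=[[[0,0,-0.004],0],[[0,0,-0.006],0],[[0,0,-0.005],0],[[0.01,0,0],0],[[0.013,0,0],0],[[0,0,0],0],[[0,0,0],0]])

```text
t: 25.4
tool_pos: [0.5467, -0.1328, 0.2978]
tool_rot: [-2.379, -2.051, 0.001]
contact_force: [-0.7, -0.1, -2.6]
opening: 0.026
grip_force: 98.9
```

Emit:
drive_tool(rows=[[[0,0,0.003],0],[[0,0,0.002],0],[[0,0,0.001],0],[[0,0,0.001],0],[[0,0,0.0005],0],[[0,0,0.0005],0],[[0,0,0],0]])

```text
t: 26.1
tool_pos: [0.5467, -0.1336, 0.2905]
tool_rot: [2.381, 2.05, 0.0]
contact_force: [-0.2, -0.0, -3.2]
opening: 0.0261
grip_force: 98.9
```

Emit:
drive_tool(rows=[[[0,0,0.001],0],[[0,0,0.0005],0],[[0,0,0.0005],0],[[0,0,0],0]])

```text
t: 26.5
tool_pos: [0.5469, -0.1336, 0.2901]
tool_rot: [2.38, 2.049, 0.0]
contact_force: [-3.5, 1.6, 5.6]
opening: 0.0263
grip_force: 99.8
```

Emit:
drive_tool(rows=[[[0,0,0.001],0],[[0,0,0.0005],0],[[0,0,0.0005],0],[[0,0,0],0]])

```text
t: 26.9
tool_pos: [0.547, -0.1337, 0.2901]
tool_rot: [2.379, 2.049, 0.001]
contact_force: [-5.8, 1.4, 13.3]
opening: 0.0261
grip_force: 100.6
```

Emit:
drive_tool(rows=[[[0,0,0.001],0],[[0,0,0.0005],0],[[0,0,0.0005],0],[[0,0,0],0]])

```text
t: 27.3
tool_pos: [0.5472, -0.1337, 0.29]
tool_rot: [2.379, 2.049, 0.001]
contact_force: [-9.1, 3.4, 17.8]
opening: 0.0259
grip_force: 101.4
```

Emit:
drive_tool(rows=[[[0,0,0.0003],0],[[0,0,0.0],0],[[0,0,0],0],[[0,0,0],0],[[0,0,0],0]])

```text
t: 27.8
tool_pos: [0.5472, -0.1337, 0.2901]
tool_rot: [2.378, 2.048, 0.001]
contact_force: [-8.4, 3.5, 19.4]
opening: 0.0262
grip_force: 101.5
```

Emit:
drive_tool(rows=[[[0,0,-0.004],0],[[0,0,-0.006],0],[[0,0,-0.005],0],[[-0.015,0,0],0],[[-0.016,0,0],0],[[-0.015,0,0],0],[[0,0,0],0],[[0,0,0],0]])

```text
t: 28.6
tool_pos: [0.5396, -0.1799, 0.2988]
tool_rot: [-2.382, -2.047, -0.0]
contact_force: [0.3, 0.3, -3.9]
opening: 0.0263
grip_force: 98.9
```

Emit:
drive_tool(rows=[[[0,0,0.004],0],[[0,0,0.003],0],[[0,0,0.001],0],[[0,0,0.001],0],[[0,0,0.0005],0],[[0,0,0.0005],0],[[0,0,0],0]])

```text
t: 29.3
tool_pos: [0.54, -0.179, 0.2901]
tool_rot: [2.38, 2.05, 0.0]
contact_force: [-1.1, 1.7, 2.1]
opening: 0.0257
grip_force: 99.3
```

Same height at the right end, so the block is flat. I'll press firmly here too.

Emit:
drive_tool(rows=[[[0,0,0.001],0],[[0,0,0.001],0],[[0,0,0.001],0],[[0,0,0.0005],0],[[0,0,0],0]])

```text
t: 29.8
tool_pos: [0.5402, -0.1792, 0.2901]
tool_rot: [2.379, 2.049, 0.001]
contact_force: [-6.9, 3.5, 14.3]
opening: 0.026
grip_force: 101.0
```

Emit:
drive_tool(rows=[[[0,0,0.0005],0],[[0,0,0.0005],0],[[0,0,0],0],[[0,0,0],0]])

```text
t: 30.2
tool_pos: [0.5403, -0.1793, 0.29]
tool_rot: [2.379, 2.049, 0.001]
contact_force: [-8.8, 3.4, 18.2]
opening: 0.026
grip_force: 101.4
```

Emit:
drive_tool(rows=[[[0,0,0.0005],0],[[0,0,0.0003],0],[[0,0,0],0],[[0,0,0],0],[[0,0,0],0],[[0,0,0],0],[[0,0,0],0]])

```text
t: 30.9
tool_pos: [0.5403, -0.1794, 0.2901]
tool_rot: [2.378, 2.048, 0.001]
contact_force: [-9.4, 4.2, 20.2]
opening: 0.026
grip_force: 101.7
```

Emit:
drive_tool(rows=[[[0,0,-0.004],0],[[0,0,-0.01],0],[[0,0,-0.01],0],[[0.012,0,-0.01],0],[[0.011,0,0],0],[[0,0,0],0],[[0,0,0],0]])

```text
t: 31.6
tool_pos: [0.5432, -0.1556, 0.3172]
tool_rot: [-2.379, -2.051, 0.001]
contact_force: [1.3, -0.4, -3.1]
opening: 0.026
grip_force: 98.9
```

Run:
```python
from h import *
o=obs(); d=get2('scene')
X=[.5425,-.1545,.09]
u,v=map(int,proj(d,X)); a=d['image'][v-30:v+42,u-48:u+48]
w=get2('wrist')
cv2.imwrite('pics/m3.png',np.vstack([cv2.resize(a,(400,300),interpolation=2),cv2.resize(w['image'],(400,300))]))
```

```text
{'t': 31.6, 'tool_pos': [0.5432, -0.1556, 0.3172], 'tool_rot': [-2.3789, -2.0509, 0.0011], 'contact_force': [1.3499, -0.3769, -3.0619], 'opening': 0.026, 'grip_force': 98.944, 'q': [-0.4106, -0.097, 1.738, -0.0003, 1.5015, -0.2628]}
```

View pics/m3.png

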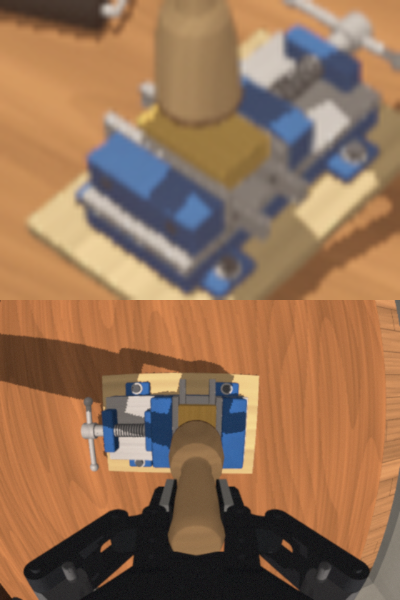

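The block looks flat, with the parallels level. One more steady push at the centre, a little firmer, to be sure it is bedded.

Emit:
drive_tool(rows=[[[0,0,0.01],0],[[0,0,0.008],0],[[0,0,0.004],0],[[0,0,0.003],0],[[0,0,0.001],0],[[0,0,0.001],0],[[0,0,0.001],0],[[0,0,0.001],0],[[0,0,0.001],0],[[0,0,0],0]])

```text
t: 32.7
tool_pos: [0.5436, -0.1565, 0.2901]
tool_rot: [2.38, 2.049, 0.0]
contact_force: [-3.1, 0.6, 4.6]
opening: 0.0257
grip_force: 99.9
```

Emit:
drive_tool(rows=[[[0,0,0.001],0],[[0,0,0.001],0],[[0,0,0.001],0],[[0,0,0],0]])

```text
t: 33.1
tool_pos: [0.5438, -0.1566, 0.2901]
tool_rot: [2.379, 2.048, 0.001]
contact_force: [-6.8, 1.4, 14.9]
opening: 0.0262
grip_force: 101.1
```

Emit:
drive_tool(rows=[[[0,0,0.001],0],[[0,0,0.001],0],[[0,0,0.0003],0],[[0,0,0],0],[[0,0,0],0],[[0,0,0],0],[[0,0,0],0],[[0,0,0],0],[[0,0,0],0]])

```text
t: 34.0
tool_pos: [0.5439, -0.1567, 0.2901]
tool_rot: [2.378, 2.048, 0.001]
contact_force: [-9.7, 3.1, 23.2]
opening: 0.026
grip_force: 101.9
```

Emit:
drive_tool(rows=[[[0,0,-0.005],0],[[0,0,-0.01],0],[[0,0,-0.03],0],[[0,0,-0.01],0],[[0.02,0,0],0],[[0.04,-0.01,0],0],[[0.04,-0.015,0],0],[[0.04,-0.015,0],0],[[0,0,0],0],[[0,0,0],0]])

```text
t: 35.0
tool_pos: [0.5244, -0.0111, 0.3371]
tool_rot: [2.378, 2.052, -0.001]
contact_force: [-0.7, -1.1, -3.7]
opening: 0.0263
grip_force: 99.3
```

Emit:
drive_tool(rows=[[[0.03,-0.008,0],0],[[0.04,-0.0115,0],0],[[0.04,-0.0115,0],0],[[0.04,-0.0115,0],0],[[0.04,-0.0115,0],0],[[0.024,-0.007,0],0],[[0,0,0.02],0],[[0,0,0.03],0],[[0,0,0.03],0],[[0,0,0.03],0]])

```text
t: 36.0
tool_pos: [0.4967, 0.2078, 0.2262]
tool_rot: [2.382, 2.048, 0.0]
contact_force: [-0.7, -0.4, -3.1]
opening: 0.0262
grip_force: 99.5
```

Emit:
drive_tool(rows=[[[0,0,0.012],0],[[0,0,0.006],0],[[0,0,0.003],0],[[0,0,0.002],0],[[0,0,0],0],[[0,0,0],0]])

```text
t: 36.6
tool_pos: [0.4966, 0.2089, 0.2059]
tool_rot: [2.38, 2.049, 0.003]
contact_force: [-0.2, 0.3, -4.0]
opening: 0.026
grip_force: 99.1
```

Emit:
drive_tool(rows=[[[0,0,0.002],0],[[0,0,0.0015],0],[[0,0,0.001],0],[[0,0,0.001],0],[[0,0,0],0],[[0,0,0],0]])

```text
t: 37.2
tool_pos: [0.496, 0.2089, 0.1996]
tool_rot: [-2.38, -2.05, -0.0]
contact_force: [-3.1, -0.1, 0.7]
opening: 0.0262
grip_force: 99.8
```

Emit:
drive_tool(rows=[[[0,0,0.0005],0],[[0,0,0.0005],0],[[0,0,0.0005],0],[[0,0,0],0]])

```text
t: 37.6
tool_pos: [0.4963, 0.209, 0.1996]
tool_rot: [-2.381, -2.05, -0.001]
contact_force: [-5.1, -0.7, 8.3]
opening: 0.0261
grip_force: 100.7
```

Emit:
drive_tool(rows=[[[0,0,-0.001],0],[[0,0,-0.0005],0],[[0,0,0],0]], grip_force=20)

```text
t: 37.9
tool_pos: [0.4962, 0.2089, 0.1996]
tool_rot: [2.38, 2.05, 0.001]
contact_force: [-2.5, -0.0, 4.3]
opening: 0.0257
grip_force: 100.3
```

Emit:
drive_tool(rows=[[[0,0,0],0],[[0,0,0],0],[[0,0,0],0],[[0,0,0],0],[[0,0,0],0],[[0,0,0],0]], jaw=0)

```text
t: 38.5
tool_pos: [0.496, 0.2087, 0.1991]
tool_rot: [2.381, 2.05, 0.0]
contact_force: [0.2, -0.1, -0.8]
opening: 0.0854
grip_force: 0.0
```

Emit:
drive_tool(rows=[[[0,0,-0.01],0],[[0,0,-0.03],0],[[0,0,-0.04],0],[[0,0,-0.04],0],[[-0.03,0,0],0],[[-0.03,0,0],0],[[-0.04,0,0],0],[[-0.04,0,0],0],[[0,0,0],0],[[0,0,0],0]])

```text
t: 39.5
tool_pos: [0.4753, 0.0697, 0.32]
tool_rot: [2.382, 2.047, 0.002]
contact_force: [0.3, 0.9, 0.4]
opening: 0.0854
grip_force: 0.0
```

Run:
```python
from h import *
o=obs(); d=get2('scene')
cv2.imwrite('pics/f.png',cv2.resize(d['image'][130:370,190:510],(800,600),interpolation=2))
```

```text
{'t': 39.5, 'tool_pos': [0.4753, 0.0697, 0.32], 'tool_rot': [2.3822, 2.0473, 0.0022], 'contact_force': [0.3335, 0.8519, 0.4304], 'opening': 0.0854, 'grip_force': 0.0, 'q': [-0.0096, -0.3147, 1.9198, 0.0005, 1.5351, 0.1413]}
```

View pics/f.png

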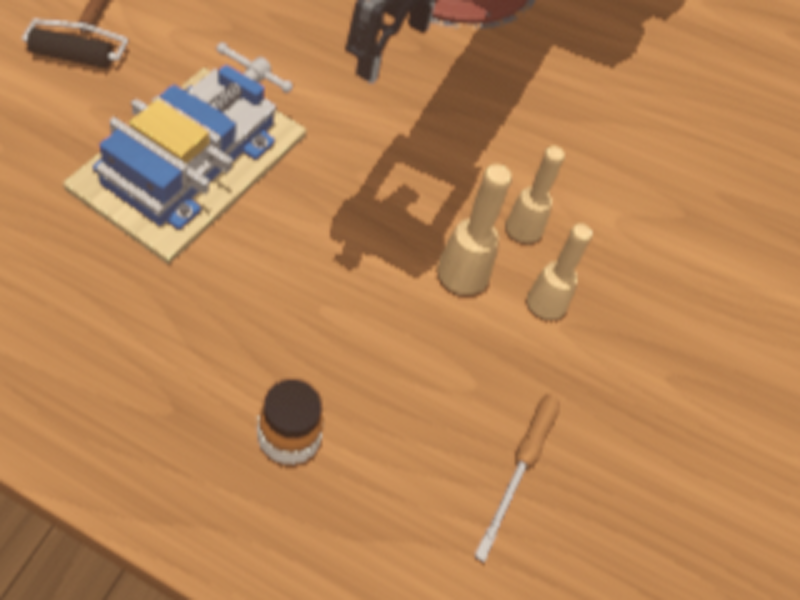

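The mallet stands on its head at (470,250), the block is flat with both parallels level at about (205,165), and the jar, roller and gouge have not moved. Handing in.

```bash
python3 -c "
from station import ctrl
print(ctrl.finish_job())"
```

```text
the job is handed in; nothing more can be done
None
```

I've handed the job in at about 40 s: the parallel ends measured level to about 0.2 mm before bedding, the block pressed flat with steady pushes up to about 26 N, and the mallet let go standing on its head; I didn't test whether the parallels still slide, and the jar, roller and gouge weren't touched.

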